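Find the index notch of a carving head and pin it

ROBOT

A 6-joint arm with a two-finger parallel gripper is mounted at the origin on the work surface. World frame = base frame: x ahead of the robot, y to its left, z up, the work surface at z = 0. Lengths are in mm, angles in rad, forces in N, time in s.
With the tool pointing down it reaches from about 350 to 775 mm from the base axis. Payload 7.3 kg.
Tool frame: the origin (TCP) lies midway between the tips of the shut fingers; the grasp point (between the pads) lies 19 mm behind it; x points along the fingers, y is the direction in which the jaws open and shut, and the axes are right-handed (so a half turn about x gives the same grasp; the last joint's range is limited). The gripper opens to 92 mm and grips with 3 to 60 N. Pads are 19 mm wide; open, the fingers measure 130 mm over their backs; the gripper's body (75 mm by 190 mm) begins 47 mm behind the grasp point.
Start: joints at [-1.494, 0.342, 1.524, -0, 1.275, -0.146], TCP at [116.026, -512.041, 191.441] pointing down, gripper open.
Joint ranges: [-2.53, 2.53], [-0.77, 2.02], [0.04, 2.7], [-1, 4.14], [0.28, 2.66], [-3.11, 3.11]. Speed limits (rad/s): [2.57, 2.57, 3.14, 3.14, 3.14, 3.14].

INTERFACE

Orientations are given as [roll, pitch, yaw] about the fixed x, y, z axes, in that order (R = Rz(yaw) Ry(pitch) Rx(roll)).
In Python, from plant import bot gives the robot as it stands. The module is installed in compiled form; this text tells all that it offers.
- The arm moves only by the shell command python3 -m handwheel 'ROWS' [OPENING]. ROWS is JSON, a list that holds one entry, the list of rows, each a list of 4 numbers: the shift along the tool's x, y, z in cm, then the turn about the tool's x in rad. A call has 1 to 8 rows; each row shifts and turns the commanded pose from where the row before left it, along the tool's axes as they then stand; what a row does not reach is not made up. A row lasts 1/12 s, in which the tool goes at most 41.7 mm and 7.16 degrees, less where a joint would pass 70% of its speed; a pose out of reach is approached as far as the arm can. A call is refused whole if a number of a shift passes 4.17 or a number of a turn 0.125, either way. A call with a gripper value outside its range is refused whole. OPENING is the opening, from 0 (shut) to 1 (fully open), set as the call begins (- or left out, the last holds). The fingers move at their own pace and stop on an object; the grip force is fixed at half the most. Time passes only in rows, so rows that do not move let the fingers close. It gives the time, the measured TCP pose, the force and the opening at its end, in the units of the state.
- bot.get_obs(): the state, without advancing time (a new reading comes with each control period).
- bot.capture(name): name is "scene" or "top"; returns (picture, depth): 420x560x3 uint8, red, green, blue; 420x560 float32, mm along the optical axis (not along the pixel's ray), 0 where there is no reading.
- bot.camera_model(name): a dict with "fx", "fy", "cx", "cy" (pixels), "position" and "rotation" of the camera in the world. Camera axes: x right, y down, z forward; pixel columns grow to the right and rows downward; lengths in mm; the calibration is good to about 2 mm. A picture is of the moment at which its call begins. camera_model takes no time and is no camera call.
- bot.close_job(): hands the job in, once; it reports no verdict.
Trained networks look in the newest picture that a camera, given by its name, has taken for a name from the list of things; names that differ only in an ending like _2 or _b are one class to them, and where a whole thing is asked for, a point or a joint stands for the part that bears it (a point fixed in the world has none). Each returns a list of dicts, best first, with "conf" (0 to 1); they miss things now and then, are a little off and sometimes report something else, mostly with a low value. They report only what shows in the picture. A call takes as long as a camera call.
- bot.find_in(camera, label): "bbox" ([left, top, width, height] in pixels, round what is visible of it).
- bot.spot_point(camera, label): "point" ([column, row] in pixels: a listed point, or the origin of a listed thing).
The state is a dict: "time": time; "joint_positions": joint angles; "dq": joint speeds; "tau": joint torques, N m; "tool_pos": TCP position; "tcp_rot": TCP orientation; "contact_force": force on the tool from outside, world axes, zero at the start; "moment": the same for the moment, N m; "grip_width": finger opening in mm.
Only numpy, scipy, OpenCV 4.12 (cv2) and the standard library are available. Lean on these libraries where they do the work, as an engineer would, in place of code of your own. Each camera call takes 0.05 s, during which the arm holds its last target.

TASK

The carving head has to be locked for the next cut. Turn its knob slowly clockwise (seen from above) until you feel it dip into the hidden index notch, leave the knob resting in the notch, then press the lock pin gently fully home - never force a pin that is blocked - and let go. Leave the other things on the bench alone.

Things in the scene. Friction and masses are not known exactly. Their poses are not given: they have to be found in the camera images.
- index_head: Fixed round grey cast housing, 190 mm across (204 mm at its foot plate), flat top 40 mm above the bench. Origin: centre of its underside, on the knob's vertical axis; z up; its +x axis points to the lock pin. Inside, unseen, an index plate turns with the knob and a sprung ball rubs on it.
- index_knob (a joint): Angle of the knob in rad, growing as it turns clockwise seen from above, 0 to a stop at 1.7; starts between 0 and 0.2. At 0 the grip bar lies along the housing's x axis; at angle q it lies at the housing's yaw minus q. The hidden notch is at an unknown angle between 0.4 and 1.4, different every time.
- index_knob_grip (a point): Point on the knob's axis inside its upright black grip bar, at the height to grip, 77 mm above the bench. The bar is 44 mm long (this point's x axis), 14 mm thick (y axis), 55 to 95 mm above the bench, on a 44 mm collar on a carved pale wooden rosette 84 mm across, top 50 mm above the bench. All turn together.
- index_knob_top (a point): Centre of the top face of the grip bar, 95 mm above the bench. Feel: steady drag of about 0.1 N m; entering the notch the torque falls by 0.15 to 0.3 N m (the knob pulls ahead) over 0.06 rad; just past its middle it resists with 0.3 to 0.7 N m, then runs on past. Let go within 0.03 rad of the middle, it settles there; let go elsewhere, it stays.
- lock_pin (a joint): How far the lock pin is pressed down, in m: 0 up, 0.014 fully home. It slides stiffly (about 3 N, no spring) and stays where it is left. With the knob in the notch it goes all the way; otherwise the hidden index plate blocks it at about 0.004.
- lock_pin_top (a point): Centre of the top face of the lock pin: a steel push pin with a flat round head 24 mm across, standing upright in the top of the housing 62 mm from the knob's axis. The face is 62 mm above the bench when up, 48 mm when home.
- tape: Roll of tape lying flat, 90 mm across, 24 mm high, loose; leave alone. Origin: centre of its underside.
- glue: White glue bottle, standing, 56 mm across, 150 mm high, loose; leave alone. Origin: centre of its underside.
- offcut: Wooden offcut 120 x 50 x 35 mm, loose; leave alone. Origin: centre of its underside.
- brush: Bench brush with a wooden handle, 200 mm long (x axis, bristles to +x), about 25 mm high, lying flat, loose; leave alone. Origin: under its middle.

How it is judged:
By the outcome, as a careful person would: the job done as asked, in the order asked, and still so for the second after the job is handed in, with the robot touching nothing.
It also fails if it takes over 72 s, if anything falls off the work surface, if the arm or the gripper's body presses on something with over 40 N, if the wrist force passes 120 N, or if a joint passes its speed limit or range.

## Working session

There is one attempt and no reset: what is moved stays moved. The work goes in short steps, Python scripts to look and compute and a shell command to move; the robot and the scene stay as the last step left them, time stands still between calls to the robot, and variables do not carry over. Pictures are saved under pics/ and viewed, and the job is handed in when it is done.

```bash
mkdir -p pics; cat > h.py <<'E'
import numpy as np, cv2
from plant import bot
def cap(c,n=None):
    p,d=bot.capture(c)
    if n: cv2.imwrite('pics/'+n+'.png',p[:,:,::-1])
    return p,d
def ray(c,px,z=None,d=None):
    m=bot.camera_model(c);R=np.array(m['rotation']);t=np.array(m['position'])
    v=R@np.array([(px[0]-m['cx'])/m['fx'],(px[1]-m['cy'])/m['fy'],1.])
    if z is not None: return t+v*(z-t[2])/v[2]
    return t+v*d
E
python3 - <<'E'
from h import *
o=bot.get_obs();print({k:np.round(v,3).tolist() for k,v in o.items()})
for c in('scene','top'):
    p,d=cap(c,c+'0')
    m=bot.camera_model(c);print(c,m)
    for l,z in(('index_knob_top',95),('lock_pin_top',62),('index_head',0),('index_knob_grip',77)):
        for r in bot.spot_point(c,l)[:2]:
            print(c,l,r, ray(c,r['point'],z).round(1))
E
```

```text
{'time': 0.0, 'joint_positions': [-1.494, 0.343, 1.525, 0.0, 1.275, -0.146], 'dq': [-0.0, 0.001, 0.001, -0.0, 0.001, 0.001], 'tau': [-0.002, -43.125, -24.422, 0.072, 0.056, -0.0], 'tool_pos': [115.987, -511.562, 190.744], 'tcp_rot': [-1.718, 1.569, 1.646], 'contact_force': [-0.221, -0.388, 0.27], 'moment': [0.006, -0.036, -0.043], 'grip_width': 91.712}
scene {'fx': 492.6502946608468, 'fy': 492.6502946608468, 'cx': 279.301249695953, 'cy': 206.22062064211332, 'position': array([938.97869101, 717.99437578, 893.5738222 ]), 'rotation': array([-2.41201738e+00,  2.18214118e-03,  2.67692416e+00])}Traceback (most recent call last):
  File "<stdin>", line 8, in <module>
  File "h.py", line 10, in ray
    if z is not None: return t+v*(z-t[2])/v[2]
                                          ~^^^
IndexError: invalid index to scalar variable.
```

```bash
sed -i "s/R=np.array(m\['rotation'\])/R=Rot.from_euler('xyz',m['rotation']).as_matrix()/; 1a from scipy.spatial.transform import Rotation as Rot" h.py
python3 - <<'E'
from h import *
o=bot.get_obs()
print(Rot.from_euler('xyz',o['tcp_rot']).as_matrix().round(3))
for c in('scene','top'):
    p,d=cap(c,c+'0')
    m=bot.camera_model(c);print(c,m['position'],m['rotation'])
    for l,z in(('index_knob_top',95),('lock_pin_top',62),('index_head',0),('index_knob_grip',77)):
        for r in bot.spot_point(c,l)[:2]:
            print(c,l,r, ray(c,r['point'],z).round(1))
E
```

```text
[[-0.     0.221 -0.975]
 [ 0.001 -0.975 -0.221]
 [-1.    -0.001 -0.   ]]
scene [938.97869101 717.99437578 893.5738222 ] [-2.41201738e+00  2.18214118e-03  2.67692416e+00]
scene index_knob_top {'point': [309.6, 181.8], 'conf': 0.88} [525.6  43.3  95. ]
scene index_knob_top {'point': [285.7, 141.9], 'conf': 0.37} [ 511.3 -103.9   95. ]
scene lock_pin_top {'point': [285.1, 194.6], 'conf': 0.52} [579.3  26.3  62. ]
scene lock_pin_top {'point': [285.4, 140.2], 'conf': 0.21} [ 491.3 -144.2   62. ]
scene index_head {'point': [310.7, 206.8], 'conf': 0.57} [515.4  38.9   0. ]
scene index_knob_grip {'point': [311.8, 185.6], 'conf': 0.74} [517.7  41.1  77. ]
top [ 553.57838516   55.733723   1022.85742473] [-3.07298239  0.01161385 -1.57084199]
top index_knob_top {'point': [196.4, 231.6], 'conf': 0.48} [585.4 242.1  95. ]
top lock_pin_top {'point': [301.6, 232.8], 'conf': 0.66} [583.8  19.6  62. ]
top index_head {'point': [291.7, 261.1], 'conf': 0.68} [520.6  40.3   0. ]
top index_knob_grip {'point': [291.8, 260.2], 'conf': 0.89} [525.   41.2  77. ]
```

View pics/scene0.png

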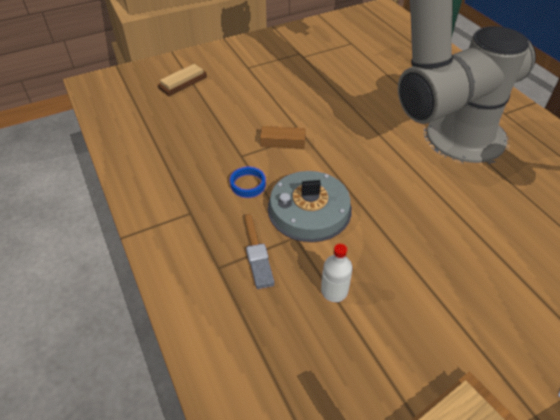

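View pics/top0.png

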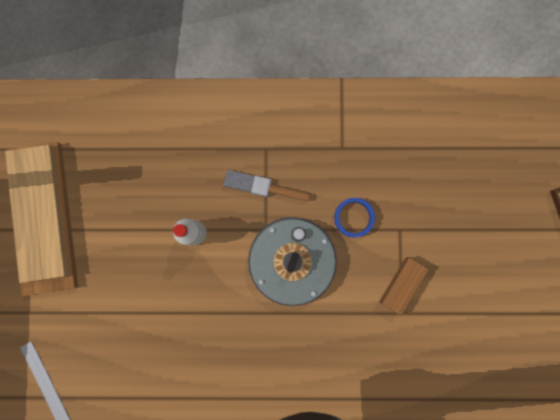

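```bash
python3 - <<'E'
from h import *
p,d=bot.capture('top')
a=cv2.resize(p[210:312,240:345],None,fx=6,fy=6,interpolation=cv2.INTER_CUBIC);cv2.imwrite('pics/c1.png',a[:600,:,::-1])
p2,d2=bot.capture('scene')
a=cv2.resize(p2[165:245,260:360],None,fx=7,fy=7,interpolation=cv2.INTER_CUBIC);cv2.imwrite('pics/c2.png',a[:,:,::-1])
# cloud from both depths
for c,D in(('top',d),('scene',d2)):
    pts=[]
    for v in range(100,330):
        for u in range(230,370):
            if D[v,u]>0: pts.append(ray(c,(u,v),d=D[v,u]))
    P=np.array(pts)
    near=np.hypot(P[:,0]-522,P[:,1]-41)
    q=P[(P[:,2]>34)&(P[:,2]<44)&(near<120)]
    print(c,'top face',len(q),q.min(0).round(1),q.max(0).round(1),np.median(q,0).round(1),'bench',np.median(P[(near>130)&(P[:,2]<20),2]))
    q=P[(P[:,2]>85)&(P[:,2]<110)&(near<60)]
    if len(q)>3:
        C=np.cov(q[:,:2].T);w,V=np.linalg.eigh(C);print('bar',len(q),q.mean(0).round(1),w,V[:,1],np.median(q[:,2]))
    q=P[(P[:,2]>54)&(P[:,2]<68)&(near>45)&(near<80)]
    print('pin',len(q),q.mean(0).round(1))
E
```

```text
Traceback (most recent call last):
  File "h.py", line 9, in ray
    m=bot.camera_model(c);R=Rot.from_euler('xyz',m['rotation']).as_matrix();t=np.array(m['position'])
ValueError: time passes only in moves, steps and waits
```

View pics/c1.png

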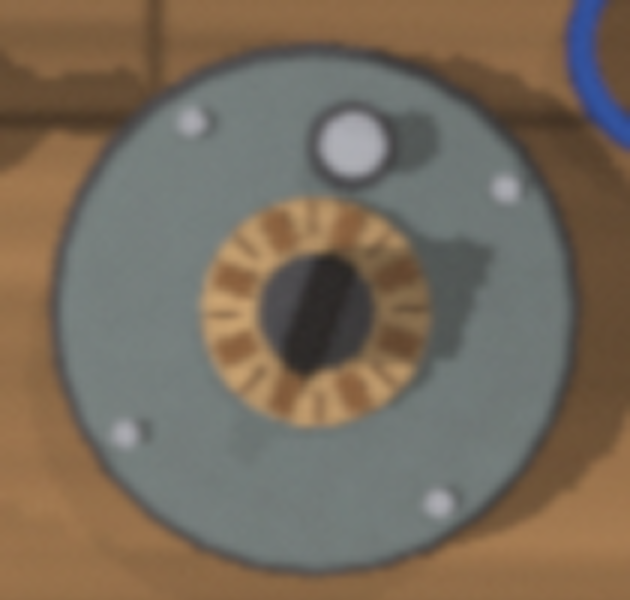

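View pics/c2.png

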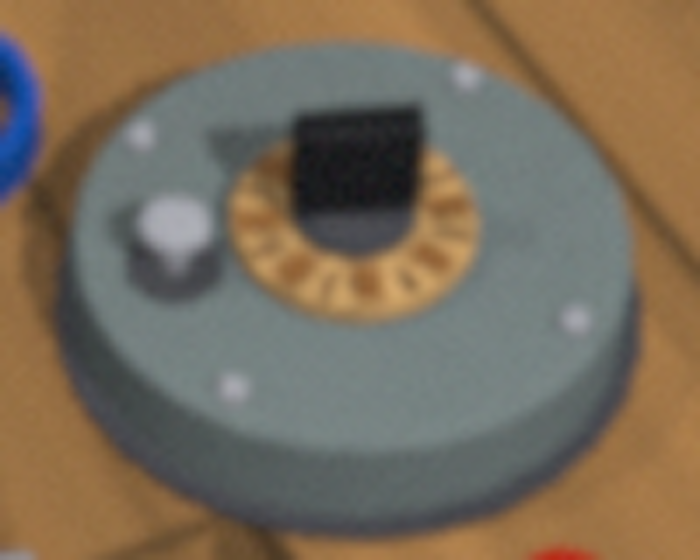

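```bash
cat > h.py <<'E'
import numpy as np, cv2, pickle, os
from plant import bot
from scipy.spatial.transform import Rotation as Rot
if not os.path.exists('cams.pkl'): pickle.dump({c:bot.camera_model(c) for c in('scene','top')},open('cams.pkl','wb'))
CM=pickle.load(open('cams.pkl','rb'))
def cap(c,n=None):
    p,d=bot.capture(c)
    if n: cv2.imwrite('pics/'+n+'.png',p[:,:,::-1])
    return p,d
def ray(c,px,z=None,d=None):
    m=CM[c];R=Rot.from_euler('xyz',m['rotation']).as_matrix();t=np.array(m['position'])
    v=R@np.array([(px[0]-m['cx'])/m['fx'],(px[1]-m['cy'])/m['fy'],1.])
    if z is not None: return t+v*(z-t[2])/v[2]
    return t+v*d
def st():
    o=bot.get_obs();print('t',round(o['time'],2),'tcp',np.round(o['tool_pos'],1),'F',np.round(o['contact_force'],1),'M',np.round(o['moment'],3),'g',round(float(o['grip_width']),1));print(np.round(Rot.from_euler('xyz',o['tcp_rot']).as_matrix(),3).tolist(),'q',np.round(o['joint_positions'],3)); return o
E
python3 - <<'E'
from h import *
c1=lambda x,y:(240+(x+.5)/6-.5,210+(y+.5)/6-.5)
print('housing',ray('top',c1(317,310),40),'pin',ray('top',c1(352,144),62),'rosette',ray('top',c1(316,312),50))
a=ray('top',c1(335,262),95);b=ray('top',c1(305,365),95);print('bar',a,b,np.arctan2(*(a-b)[1::-1]))
c2=lambda x,y:(260+(x+.5)/7-.5,165+(y+.5)/7-.5)
print('scene pin',ray('scene',c2(175,222),62),'bar top ends',ray('scene',c2(297,112),95),ray('scene',c2(420,107),95))
D={c:bot.capture(c)[1] for c in('top','scene')}
for c in D:
    P=np.array([ray(c,(u,v),d=D[c][v,u]) for v in range(120,320) for u in range(230,370) if D[c][v,u]>0])
    near=np.hypot(P[:,0]-522,P[:,1]-41)
    q=P[(P[:,2]>35)&(P[:,2]<44)&(near<120)]
    if len(q): print(c,'top face',len(q),q.min(0).round(1),q.max(0).round(1),'bench',np.median(P[(near>130)&(P[:,2]<20),2]))
    q=P[(P[:,2]>85)&(P[:,2]<110)&(near<60)]
    if len(q)>3:
        w,V=np.linalg.eigh(np.cov(q[:,:2].T));print('bar',len(q),q.mean(0).round(1),w,V[:,1],np.median(q[:,2]))
    q=P[(P[:,2]>56)&(P[:,2]<68)&(near>45)&(near<80)]
    print('pin',len(q),q.mean(0).round(1))
E
```

```text
housing [521.55141473  39.29818313  40.        ] pin [582.11867966  26.87355258  62.        ] rosette [521.15014725  39.83193736  50.        ]
bar [540.00673843  33.90959602  95.        ] [504.29950822  44.42876534  95.        ] -0.2864906761419309
scene pin [582.76956182  30.45913594  62.        ] bar top ends [539.1652546   32.01999028  95.        ] [502.25310802  48.05386993  95.        ]
top top face 4245 [427.5 -52.9  35.2] [615.5 133.5  44. ] bench 0.992018547723319
bar 140 [521.7  40.6  95.3] [ 16.15327602 159.15617728] [-0.93861529  0.34496571] 95.46133288184723
pin 92 [581.6  27.2  62.9]
scene top face 2737 [428.1 -51.5  35. ] [616.3 139.1  44. ] bench -1.4711032197764098
bar 120 [523.1  45.5  91.3] [ 19.18640593 151.5193784 ] [-0.93772504  0.34737838] 91.89264683439592
pin 67 [583.   30.7  60. ]
```

```bash
python3 -m handwheel '[[[0,-2.64,-3.05,0],[0,-2.64,-3.05,0],[0,-2.64,-3.05,0],[0,-2.64,-3.05,0],[0,-2.64,-3.05,0],[0,-2.64,-3.05,0],[0,-2.64,-3.05,0],[0,-2.64,-3.05,0]]]' 0.5
python3 -m handwheel '[[[0,-2.64,-3.05,0],[0,-2.64,-3.05,0],[0,-2.64,-3.05,0],[0,-2.64,-3.05,0],[0,-2.64,-3.05,0],[0,-2.64,-3.05,0],[0,-2.64,-3.05,0],[0,0,0,0]]]'
python3 -c "from h import *; st()"
```

```text
time: 1.47
tool_pos: [308.1, -250.5, 191.7]
tcp_rot: [2.001, 1.57, -0.918]
contact_force: [0.5, -0.4, 0.3]
grip_width: 46.6
time: 2.13
tool_pos: [477.8, -19.5, 191.4]
tcp_rot: [-2.704, 1.568, 0.666]
contact_force: [-1.6, 0.6, -0.9]
grip_width: 45.9
t 2.13 tcp [477.8 -19.5 191.4] F [-1.6  0.6 -0.9] M [ 0.049  0.054 -0.023] g 45.9
[[0.002, 0.226, -0.974], [0.002, -0.974, -0.226], [-1.0, -0.001, -0.003]] q [-0.203  0.255  1.649  0.002  1.236  1.139]
```

```bash
python3 -m handwheel '[[[0,-2.43,-2.82,0],[0,-2.43,-2.82,0],[0,0,0,-0.122],[0,0,0,-0.122],[0,0,0,-0.122],[0,0,0,-0.122],[0,0,0,-0.122],[0,0,0,-0.122]]]'
python3 -m handwheel '[[[0,0,0,-0.122],[0,0,0,-0.122],[0,0,0,-0.122],[0,0,0,-0.122],[0,0,0,-0.122],[0,0,0,-0.122],[0,0,0,-0.122],[0,0,0,-0.122]]]'
python3 -m handwheel '[[[0,0,0,-0.122],[0,0,0,-0.122],[0,0,0,-0.122],[0,0,0,-0.122],[0,0,0,-0.122],[0,0,0,-0.122],[0,0,0,-0.122],[0,0,0,0]]]'
python3 -c "from h import *; o=st(); R=Rot.from_euler('xyz',o['tcp_rot']).as_matrix();d=np.array([522,40.5,62])-o['tool_pos'];print(R.T@d, np.arctan2(R[1,1],R[0,1]))"
```

```text
time: 2.8
tool_pos: [518.9, 34.9, 191.4]
tcp_rot: [0.18, 1.571, -2.001]
contact_force: [0.9, 0.9, 0.4]
grip_width: 45.7
time: 3.47
tool_pos: [518.9, 34.8, 191.4]
tcp_rot: [-0.731, 1.571, -1.936]
contact_force: [-1.6, 0.5, -0.7]
grip_width: 46.1
time: 4.13
tool_pos: [518.9, 34.8, 191.4]
tcp_rot: [-1.178, 1.571, -1.531]
contact_force: [-1.4, 0.0, -0.4]
grip_width: 46.1
t 4.13 tcp [518.9  34.8 191.4] F [-1.4  0.  -0.4] M [ 0.051 -0.122 -0.006] g 46.1
[[0.0, 0.345, 0.938], [-0.0, 0.938, -0.345], [-1.0, -0.0, 0.0]] q [-0.08   0.333  1.537 -0.     1.271 -1.298]
[129.41884534   6.42129305   0.93377246] 1.2181982180171849
```

```bash
python3 -m handwheel '[[[2.5,0.64,0.09,0],[2.5,0,0,0],[2.5,0,0,0],[1.5,0,0,0],[0,0,0,0]]]'
python3 - <<'E'
from h import *
o=st()
p,d=cap('scene');a=cv2.resize(p[120:260,220:400],None,fx=4,fy=4,interpolation=cv2.INTER_CUBIC);cv2.imwrite('pics/c3.png',a[:,:,::-1])
E
```

```text
time: 4.55
tool_pos: [519.7, 40.8, 98.2]
tcp_rot: [-2.826, 1.564, 3.097]
contact_force: [-0.3, -0.5, 0.4]
grip_width: 45.8
t 4.55 tcp [519.7  40.8  98.2] F [-0.3 -0.5  0.4] M [ 0.062 -0.156 -0.007] g 45.8
[[-0.007, 0.353, 0.936], [0.0, 0.936, -0.353], [-1.0, -0.002, -0.006]] q [-0.069  0.434  1.662 -0.     1.052 -1.279]
```

View pics/c3.png

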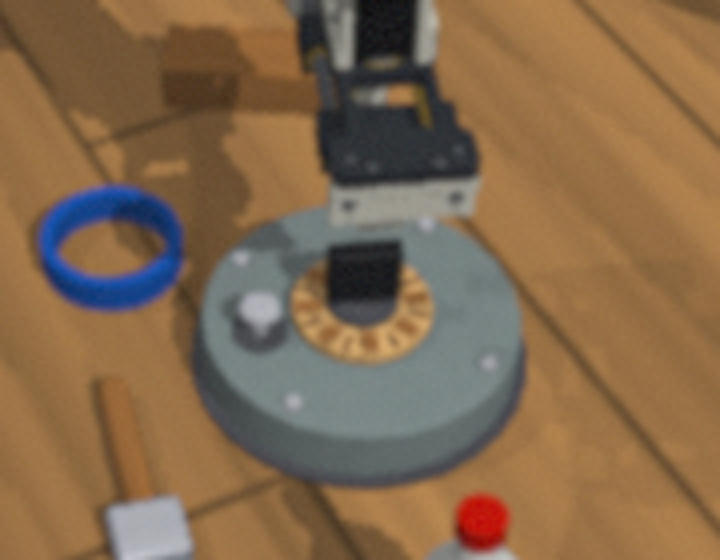

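```bash
python3 -m handwheel '[[[1.2,0,0.1,0],[1.2,0,0,0],[1.2,0,0,0],[0,0,0,0]]]'
python3 -c "from h import *; o=st()"
```

```text
time: 4.93
tool_pos: [522.7, 40.3, 65.0]
tcp_rot: [-2.71, 1.57, -3.069]
contact_force: [-0.8, -0.4, -0.2]
grip_width: 45.8
t 4.93 tcp [522.7  40.3  65. ] F [-0.8 -0.4 -0.2] M [ 0.077 -0.096  0.014] g 45.8
[[-0.001, 0.351, 0.936], [-0.0, 0.936, -0.351], [-1.0, -0.0, -0.001]] q [-0.069  0.478  1.697 -0.     0.968 -1.281]
```

Close.

```bash
python3 -m handwheel '[[[0.3,0,0,0],[0,0,0,0],[0,0,0,0],[0,0,0,0],[0,0,0,0],[0,0,0,0]]]' 0
python3 -c "from h import *; o=st()"; python3 -m handwheel '[[[0,0,0,0],[0,0,0,0],[0,0,0,0],[0,0,0,0]]]';python3 -c "from h import *; o=st()"
```

```text
time: 5.43
tool_pos: [523.2, 40.4, 62.8]
tcp_rot: [0.159, 1.57, -0.198]
contact_force: [0.6, 0.3, -0.0]
grip_width: 10.4
t 5.43 tcp [523.2  40.4  62.8] F [ 0.6  0.3 -0. ] M [ 0.081 -0.186  0.015] g 10.4
[[0.001, 0.349, 0.937], [-0.0, 0.937, -0.349], [-1.0, 0.0, 0.001]] q [-0.069  0.481  1.699 -0.     0.961 -1.283]
time: 5.77
tool_pos: [523.0, 40.4, 62.4]
tcp_rot: [-1.161, 1.571, -1.517]
contact_force: [0.3, -0.1, -1.0]
grip_width: -0.0
t 5.77 tcp [523.   40.4  62.4] F [ 0.3 -0.1 -1. ] M [ 0.071 -0.144 -0.013] g -0.0
[[0.0, 0.349, 0.937], [-0.0, 0.937, -0.349], [-1.0, -0.0, 0.0]] q [-0.069  0.482  1.699 -0.     0.96  -1.283]
```

```bash
python3 - <<'E'
from h import *
p,d=cap('scene');a=cv2.resize(p[140:240,240:370],None,fx=6,fy=6,interpolation=cv2.INTER_CUBIC);cv2.imwrite('pics/c4.png',a[:,:,::-1])
p,d=cap('top');a=cv2.resize(p[180:320,220:370],None,fx=4,fy=4,interpolation=cv2.INTER_CUBIC);cv2.imwrite('pics/c5.png',a[:,:,::-1])
E
```

```text
(no output)
```

View pics/c4.png

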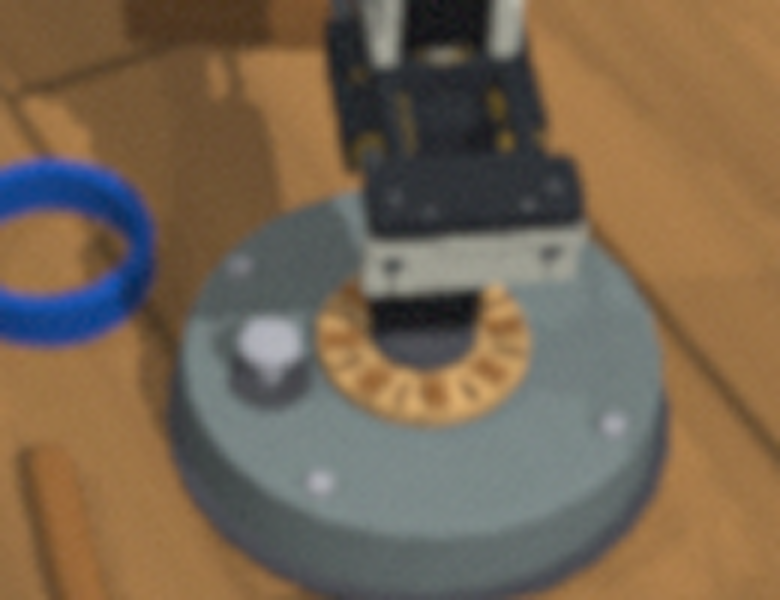

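View pics/c5.png

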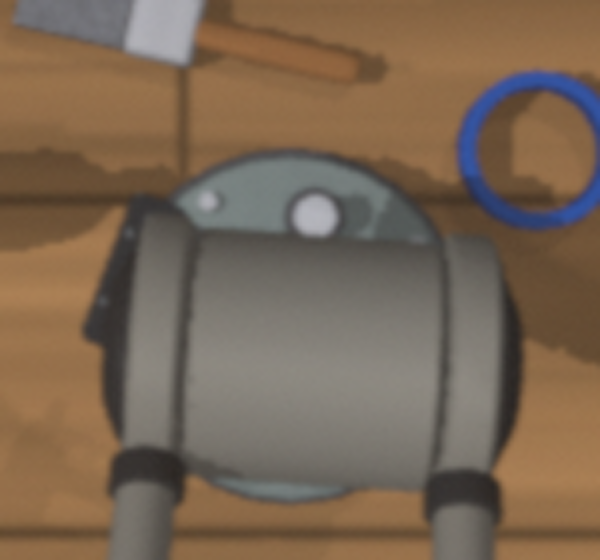

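```bash
python3 - <<'E'
from h import *
def proj(c,P):
    m=CM[c];R=Rot.from_euler('xyz',m['rotation']).as_matrix();v=R.T@(np.array(P)-m['position']);return (v[0]/v[2]*m['fx']+m['cx'],v[1]/v[2]*m['fy']+m['cy'])
for P in((523,40.4,62.4),(523,40.4,95),(523,40.4,128),(523,40.4,81)):
    u=proj('scene',P); print(P,np.round(u,1),'c4',((u[0]-240)*6,(u[1]-140)*6))
p,d=bot.capture('scene')
for x,y in((470,260),(400,260),(540,250),(470,200),(470,280),(420,315),(450,100),(400,235),(550,200),(350,100)):
    u=(240+x/6,140+y/6);print((x,y),ray('scene',u,d=d[int(round(u[1])),int(round(u[0]))]).round(1))
p,d=bot.capture('top')
for x,y in((120,230),(150,210),(100,330),(300,330)):
    u=(220+x/4,180+y/4);print('top',(x,y),ray('top',u,d=d[int(round(u[1])),int(round(u[0]))]).round(1))
E
```

```text
(523, 40.4, 62.4) [309.4 190.5] c4 (np.float64(416.2207445315969), np.float64(303.04236020816813))
(523, 40.4, 95) [310.  180.6] c4 (np.float64(419.9369783467141), np.float64(243.81757624902815))
(523, 40.4, 128) [310.6 170.2] c4 (np.float64(423.8662591496186), np.float64(181.19751027789107))
(523, 40.4, 81) [309.7 184.9] c4 (np.float64(418.32153007814827), np.float64(269.5626126118642))
(470, 260) [554.9 125.2 178.1]
(400, 260) [577.2 116.6 180.4]
(540, 250) [530.8 131.1 177.1]
(470, 200) [555.3 123.  204.7]
(470, 280) [552.  121.8 163.8]
(420, 315) [526.8  50.   66.5]
(450, 100) [525.   57.9 183.8]
(400, 235) [581.7 123.2 200.3]
(550, 200) [532.2 135.9 205.8]
(350, 100) [558.7  45.6 187.7]
top (120, 230) [570.7 120.4 205.4]
top (150, 210) [579.9 106.6 204.2]
top (100, 330) [524.6 129.5 205.2]
top (300, 330) [533.6  43.  457.8]
```

```bash
python3 -m handwheel '[[[0,0,0,0.02],[0,0,0,0.02],[0,0,0,0.02],[0,0,0,0.02],[0,0,0,0]]]'
python3 - <<'E'
from h import *
st()
p,d=cap('scene');a=cv2.resize(p[140:240,240:370],None,fx=6,fy=6,interpolation=cv2.INTER_CUBIC);cv2.imwrite('pics/c6.png',a[:,:,::-1])
E
```

```text
time: 6.38
tool_pos: [523.0, 40.5, 62.4]
tcp_rot: [-1.126, 1.571, -1.564]
contact_force: [0.4, -0.1, 0.5]
grip_width: 0.1
t 6.38 tcp [523.   40.5  62.4] F [ 0.4 -0.1  0.5] M [ 0.07  -0.135 -0.005] g 0.1
[[0.0, 0.425, 0.905], [-0.0, 0.905, -0.425], [-1.0, -0.0, 0.0]] q [-0.069  0.482  1.699 -0.     0.96  -1.201]
```

View pics/c6.png

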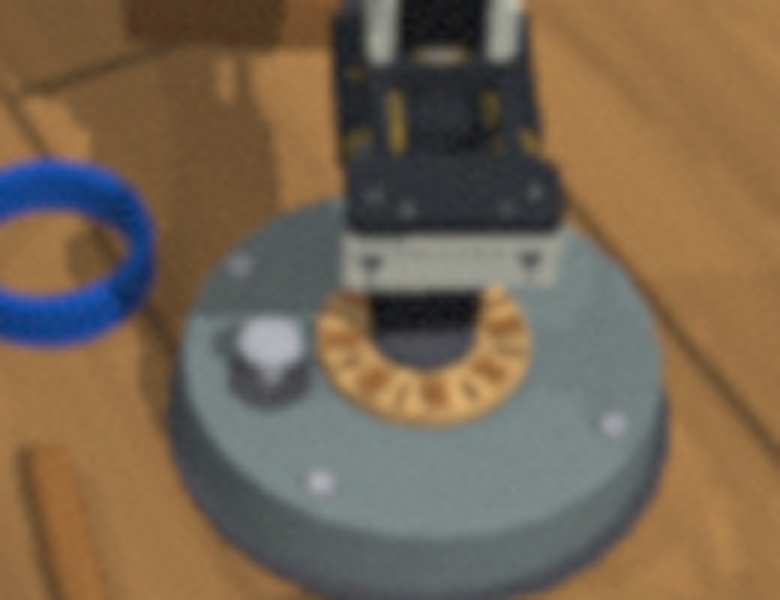

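```bash
python3 -m handwheel '[[[-4,0,0,0],[-3,0,0,0.12],[0,0,0,0.12],[0,0,0,0.12],[0,0,0,0.12],[0,0,0,0.12],[0,0,0,0.12],[0,0,0,0.12]]]' 0.5
python3 -m handwheel '[[[0,0,0,0.12],[0,0,0,0.12],[0,0,0,0.12],[0,0,0,0.12],[0,0,0,0]]]' 
python3 - <<'E'
from h import *
st()
p,d=cap('scene');a=cv2.resize(p[120:240,240:380],None,fx=5,fy=5,interpolation=cv2.INTER_CUBIC);cv2.imwrite('pics/c7.png',a[:,:,::-1])
E
```

```text
time: 7.1
tool_pos: [522.9, 40.4, 132.4]
tcp_rot: [-0.611, 1.571, -1.894]
contact_force: [-0.3, 0.8, 0.1]
grip_width: 45.0
time: 7.52
tool_pos: [523.0, 40.4, 132.4]
tcp_rot: [0.48, 1.571, -1.28]
contact_force: [0.2, 0.3, -0.1]
grip_width: 46.0
t 7.52 tcp [523.   40.4 132.4] F [ 0.2  0.3 -0.1] M [-0.009 -0.104 -0.014] g 46.0
[[0.0, 0.982, -0.189], [-0.0, -0.189, -0.982], [-1.0, 0.0, 0.0]] q [-0.069  0.397  1.615 -0.     1.13   0.121]
```

View pics/c7.png

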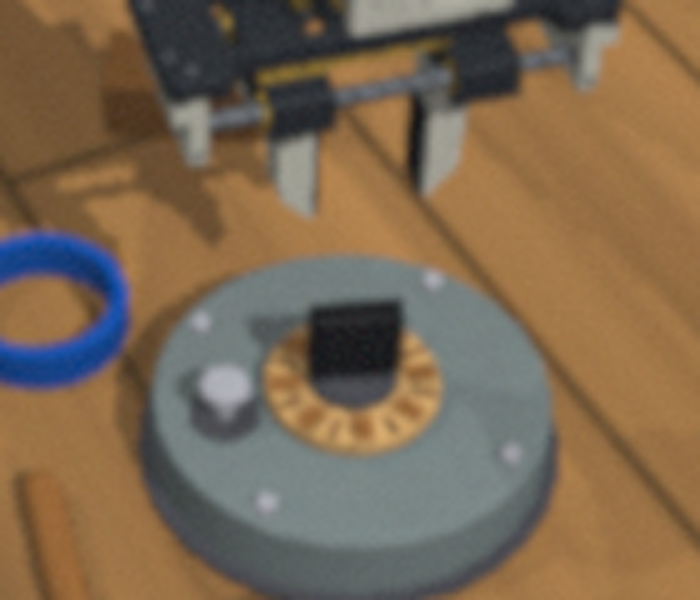

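```bash
python3 - <<'E'
from h import *
p,d=bot.capture('scene')
for x,y in((300,205),(303,210),(295,180),(285,150),(428,185),(435,170),(440,150),(420,180),(300,110),(480,70),(195,150)):
    u=(240+(x+.5)/5-.5,120+(y+.5)/5-.5);print((x,y),ray('scene',u,d=d[int(round(u[1])),int(round(u[0]))]).round(1))
E
```

```text
(300, 205) [555.   45.2 174.5]
(303, 210) [553.4  45.1 170.8]
(295, 180) [558.9  47.  191.9]
(285, 150) [562.7  44.2 208. ]
(428, 185) [498.6  56.9 172.3]
(435, 170) [495.4  56.5 179.4]
(440, 150) [495.2  58.6 192.4]
(420, 180) [501.2  54.4 174.3]
(300, 110) [570.3  69.1 251.9]
(480, 70) [495.8  82.6 254.3]
(195, 150) [612.6  60.6 241. ]
```

```bash
python3 -m handwheel '[[[0,0,0,-0.12],[0,0,0,-0.12],[0,0,0,-0.12],[0,0,0,-0.12],[0,0,0,-0.12],[0,0,0,-0.12],[0,0,0,-0.12],[0,0,0,-0.12]]]'
python3 -m handwheel '[[[0,0,0,-0.12],[0,0,0,-0.12],[0,0,0,-0.12],[0,0,0,-0.088],[3,0,0,0],[2.5,0,0,0],[0,0,0,0]]]' 
python3 -m handwheel '[[[0.6,0,0,0],[0.6,0,0,0],[0,0,0,0]]]' 
python3 -m handwheel '[[[0.6,0,0,0],[0.6,0,0,0],[0,0,0,0]]]' 
python3 -m handwheel '[[[0.6,0,0,0],[0.6,0,0,0],[0,0,0,0]]]' 
python3 -c "from h import *; st()"
```

```text
time: 8.28
tool_pos: [523.0, 40.5, 132.4]
tcp_rot: [-1.581, 1.571, -2.368]
contact_force: [0.1, -0.5, -0.8]
grip_width: 45.9
time: 8.87
tool_pos: [519.8, 40.6, 73.4]
tcp_rot: [-2.848, 1.563, 3.089]
contact_force: [-1.2, 0.3, -0.8]
grip_width: 45.8
time: 9.12
tool_pos: [523.2, 40.4, 65.5]
tcp_rot: [-0.008, 1.57, -0.356]
contact_force: [-1.2, 1.5, -0.8]
grip_width: 45.9
time: 9.37
tool_pos: [522.6, 40.5, 52.7]
tcp_rot: [-2.768, 1.57, -3.117]
contact_force: [0.1, 0.0, 0.2]
grip_width: 45.6
time: 9.62
tool_pos: [522.2, 40.5, 40.2]
tcp_rot: [-2.817, 1.569, 3.117]
contact_force: [-0.7, 0.6, -0.6]
grip_width: 45.9
t 9.62 tcp [522.2  40.5  40.2] F [-0.7  0.6 -0.6] M [-0.018 -0.168 -0.053] g 45.9
[[-0.002, 0.342, 0.94], [0.0, 0.94, -0.342], [-1.0, -0.001, -0.002]] q [-0.069  0.513  1.721 -0.     0.909 -1.291]
```

```bash
python3 -m handwheel '[[[0.5,0,0,0],[0.4,0,0,0],[0,0,0,0],[0,0,0,0]]]' 
python3 -m handwheel '[[[0,0,0,0],[0,0,0,0],[0,0,0,0],[0,0,0,0],[0,0,0,0],[0,0,0,0],[0,0,0,0],[0,0,0,0]]]' 0
python3 - <<'E'
from h import *
st()
p,d=cap('scene');a=cv2.resize(p[120:240,240:380],None,fx=5,fy=5,interpolation=cv2.INTER_CUBIC);cv2.imwrite('pics/c8.png',a[:,:,::-1])
E
```

```text
time: 9.95
tool_pos: [522.8, 40.5, 32.1]
tcp_rot: [-2.722, 1.57, -3.071]
contact_force: [0.8, -0.3, 0.2]
grip_width: 45.9
time: 10.62
tool_pos: [523.3, 41.0, 32.5]
tcp_rot: [1.148, 1.57, 0.798]
contact_force: [2.5, 4.6, 0.4]
grip_width: 14.1
t 10.62 tcp [523.3  41.   32.5] F [2.5 4.6 0.4] M [ 0.87  -0.401 -0.228] g 14.1
[[0.001, 0.342, 0.94], [0.001, 0.94, -0.342], [-1.0, 0.001, 0.0]] q [-6.800e-02  5.240e-01  1.728e+00  1.000e-03  8.890e-01 -1.291e+00]
```

View pics/c8.png

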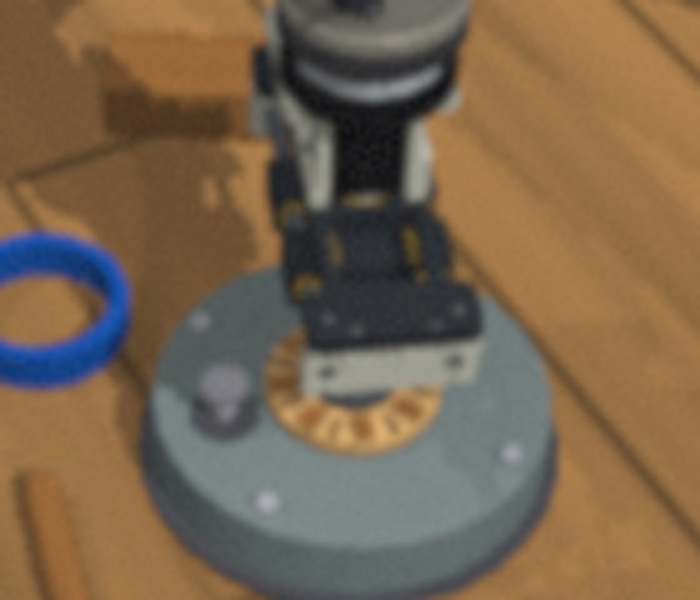

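```bash
cat > s.py <<'E'
from h import *
o=bot.get_obs();R=Rot.from_euler('xyz',o['tcp_rot']).as_matrix()
a=np.arctan2(R[1,1],R[0,1]); print('>>t %.2f q=%.4f Mz %.3f tau6 %.3f g %.2f F %s M %s p %s'%(o['time'],1.22+0.14-a,o['moment'][2],o['tau'][5],o['grip_width'],np.round(o['contact_force'],1),np.round(o['moment'],2),np.round(o['tool_pos'],1)))
E
H="python3 -m handwheel"
python3 -m handwheel '[[[0,0.06,0,0],[0,0,0,0],[0,0,0,0]]]' >/dev/null; python3 s.py
python3 -m handwheel '[[[0,0,0,0.01],[0,0,0,0.01],[0,0,0,0.01]]]' >/dev/null; python3 s.py
python3 -m handwheel '[[[0,0,0,0.01],[0,0,0,0.01],[0,0,0,0.01]]]' >/dev/null; python3 s.py
python3 -m handwheel '[[[0,0,0,0.01],[0,0,0,0.01],[0,0,0,0.01]]]' >/dev/null; python3 s.py
```

```text
>>t 10.92 q=0.1380 Mz -0.210 tau6 -0.203 g 13.86 F [0.6 3.5 0.8] M [ 0.57 -0.26 -0.21] p [523.3  41.   32.5]
>>t 11.17 q=0.1682 Mz 0.332 tau6 0.152 g 13.70 F [0.2 3.2 2.1] M [ 0.46 -0.25  0.33] p [523.3  41.   32.5]
>>t 11.42 q=0.1987 Mz 0.297 tau6 0.129 g 13.83 F [-0.1  2.6  4. ] M [ 0.42 -0.18  0.3 ] p [523.3  40.9  32.5]
>>t 11.67 q=0.2290 Mz 0.254 tau6 0.125 g 13.44 F [-0.3  2.5  4.8] M [ 0.36 -0.1   0.25] p [523.3  40.9  32.5]
```

```bash

python3 -m handwheel '[[[0,0,0,0.01],[0,0,0,0.01],[0,0,0,0.01]]]' >/dev/null; python3 s.py
python3 -m handwheel '[[[0,0,0,0.01],[0,0,0,0.01],[0,0,0,0.01]]]' >/dev/null; python3 s.py
python3 -m handwheel '[[[0,0,0,0.01],[0,0,0,0.01],[0,0,0,0.01]]]' >/dev/null; python3 s.py
python3 -m handwheel '[[[0,0,0,0.01],[0,0,0,0.01]]]' >/dev/null; python3 s.py
python3 -m handwheel '[[[0,0,0,0.01],[0,0,0,0.01]]]' >/dev/null; python3 s.py
```

```text
>>t 11.92 q=0.2590 Mz 0.269 tau6 0.126 g 13.56 F [-0.5  1.   5.3] M [ 0.19 -0.07  0.27] p [523.2  40.9  32.5]
>>t 12.17 q=0.2890 Mz 0.225 tau6 0.127 g 13.51 F [-0.7  0.6  5.3] M [ 0.15 -0.07  0.23] p [523.2  40.8  32.5]
>>t 12.42 q=0.3190 Mz 0.342 tau6 0.130 g 13.91 F [-0.  -0.1  6. ] M [ 0.08 -0.09  0.34] p [523.2  40.7  32.5]
>>t 12.58 q=0.3389 Mz 0.234 tau6 0.126 g 14.40 F [-0.6 -1.3  5.5] M [ 0.1  -0.03  0.23] p [523.1  40.7  32.5]
>>t 12.75 q=0.3590 Mz 0.312 tau6 0.131 g 13.76 F [-0.3 -0.7  5.8] M [0.01 0.01 0.31] p [523.1  40.7  32.5]
```

```bash

python3 -m handwheel '[[[0,0,0,0.01],[0,0,0,0.01]]]' >/dev/null; python3 s.py
python3 -m handwheel '[[[0,0,0,0.01],[0,0,0,0.01]]]' >/dev/null; python3 s.py
python3 -m handwheel '[[[0,0,0,0.01],[0,0,0,0.01]]]' >/dev/null; python3 s.py
```

```text
>>t 12.92 q=0.3789 Mz 0.241 tau6 0.135 g 13.92 F [-1.2  0.3  5.7] M [ 0.03 -0.01  0.24] p [523.1  40.6  32.5]
>>t 13.08 q=0.3989 Mz 0.283 tau6 0.129 g 14.01 F [-1.5  0.5  6.1] M [ 0.01 -0.01  0.28] p [523.1  40.6  32.5]
>>t 13.25 q=0.4189 Mz 0.280 tau6 0.128 g 13.83 F [-1.6 -0.6  4.7] M [0.05 0.03 0.28] p [523.   40.6  32.5]
```

```bash

python3 -m handwheel '[[[0,0,0,0.01],[0,0,0,0.01]]]' >/dev/null; python3 s.py
```

```text
>>t 13.42 q=0.4389 Mz 0.301 tau6 0.135 g 13.48 F [-1.4 -0.3  6. ] M [-0.06  0.01  0.3 ] p [523.   40.5  32.5]
```

```bash

python3 -m handwheel '[[[0,0,0,0.01],[0,0,0,0.01]]]' >/dev/null; python3 s.py
python3 -m handwheel '[[[0,0,0,0.01],[0,0,0,0.01]]]' >/dev/null; python3 s.py
python3 -m handwheel '[[[0,0,0,0.01],[0,0,0,0.01]]]' >/dev/null; python3 s.py
```

```text
>>t 13.58 q=0.4589 Mz 0.331 tau6 0.135 g 14.00 F [-1.3 -0.6  5.5] M [-0.02  0.05  0.33] p [523.   40.5  32.5]
>>t 13.75 q=0.4789 Mz 0.284 tau6 0.130 g 13.53 F [-1.5 -0.5  6. ] M [-0.06  0.07  0.28] p [523.   40.5  32.5]
>>t 13.92 q=0.4989 Mz 0.278 tau6 0.132 g 13.66 F [-1.1 -0.7  5.9] M [-0.13  0.07  0.28] p [522.9  40.5  32.5]
```

```bash

python3 -m handwheel '[[[0,0,0,0.01],[0,0,0,0.01]]]' >/dev/null; python3 s.py
python3 -m handwheel '[[[0,0,0,0.01],[0,0,0,0.01]]]' >/dev/null; python3 s.py
python3 -m handwheel '[[[0,0,0,0.01],[0,0,0,0.01]]]' >/dev/null; python3 s.py
```

```text
>>t 14.08 q=0.5189 Mz 0.319 tau6 0.137 g 14.03 F [-1.4 -0.8  6.3] M [-0.13  0.06  0.32] p [522.9  40.4  32.5]
>>t 14.25 q=0.5389 Mz 0.325 tau6 0.134 g 14.04 F [-1.1 -0.6  6.4] M [-0.15  0.09  0.32] p [522.9  40.4  32.5]
>>t 14.42 q=0.5588 Mz 0.266 tau6 0.131 g 13.78 F [-1.5 -1.6  6.3] M [-0.22  0.12  0.27] p [522.9  40.4  32.5]
```

```bash

python3 -m handwheel '[[[0,0,0,0.01],[0,0,0,0.01]]]' >/dev/null; python3 s.py
python3 -m handwheel '[[[0,0,0,0.01],[0,0,0,0.01]]]' >/dev/null; python3 s.py
python3 -m handwheel '[[[0,0,0,0.01],[0,0,0,0.01]]]' >/dev/null; python3 s.py
```

```text
>>t 14.58 q=0.5789 Mz 0.264 tau6 0.137 g 13.92 F [-2.3 -1.6  6.4] M [-0.22  0.13  0.26] p [522.9  40.4  32.5]
>>t 14.75 q=0.5990 Mz 0.228 tau6 0.096 g 13.86 F [-2.2 -1.2  6.5] M [-0.19  0.09  0.23] p [522.8  40.3  32.5]
>>t 14.92 q=0.6190 Mz 0.209 tau6 0.064 g 13.82 F [-2.3 -1.4  6.1] M [-0.27  0.13  0.21] p [522.8  40.3  32.5]
```

```bash

python3 -m handwheel '[[[0,0,0,0.01]]]' >/dev/null; python3 s.py
python3 -m handwheel '[[[0,0,0,0.01]]]' >/dev/null; python3 s.py
```

```text
>>t 15.00 q=0.6290 Mz 0.259 tau6 0.029 g 13.97 F [-1.5 -2.1  6.9] M [-0.27  0.16  0.26] p [522.8  40.3  32.5]
>>t 15.08 q=0.6391 Mz 0.131 tau6 -0.004 g 13.93 F [-1.6 -0.7  6.7] M [-0.19  0.18  0.13] p [522.8  40.3  32.5]
```

```bash

python3 -m handwheel '[[[0,0,0,0.01]]]' >/dev/null; python3 s.py
python3 -m handwheel '[[[0,0,0,0.005],[0,0,0,0]]]' >/dev/null; python3 s.py
```

```text
>>t 15.17 q=0.6493 Mz 0.157 tau6 -0.034 g 13.68 F [-2.5 -1.7  6.4] M [-0.29  0.15  0.16] p [522.7  40.3  32.5]
>>t 15.33 q=0.6544 Mz 0.021 tau6 0.053 g 13.66 F [-2.5 -1.5  5.6] M [-0.26  0.17  0.02] p [522.7  40.3  32.5]
```

```bash

python3 -m handwheel '[[[0,0,0,0.005]]]' >/dev/null; python3 s.py
python3 -m handwheel '[[[0,0,0,0.005]]]' >/dev/null; python3 s.py
```

```text
>>t 15.42 q=0.6591 Mz 0.108 tau6 -0.036 g 13.85 F [-3.  -2.1  5.9] M [-0.26  0.11  0.11] p [522.8  40.3  32.5]
>>t 15.50 q=0.6642 Mz 0.109 tau6 0.002 g 14.12 F [-2.6 -2.2  6.9] M [-0.29  0.19  0.11] p [522.7  40.3  32.5]
```

```bash

python3 -m handwheel '[[[0,0,0,0.005]]]' >/dev/null; python3 s.py
python3 -m handwheel '[[[0,0,0,0.005]]]' >/dev/null; python3 s.py
```

```text
>>t 15.58 q=0.6691 Mz 0.161 tau6 0.022 g 14.12 F [-2.8 -1.4  6.9] M [-0.28  0.16  0.16] p [522.7  40.2  32.5]
>>t 15.67 q=0.6740 Mz 0.195 tau6 0.075 g 13.69 F [-1.6 -2.2  6.1] M [-0.26  0.21  0.2 ] p [522.7  40.2  32.5]
```

```bash

python3 -m handwheel '[[[0,0,0,0.005]]]' >/dev/null; python3 s.py
python3 -m handwheel '[[[0,0,0,0.005]]]' >/dev/null; python3 s.py
```

```text
>>t 15.75 q=0.6789 Mz 0.210 tau6 0.145 g 13.77 F [-1.7 -2.2  7. ] M [-0.22  0.15  0.21] p [522.7  40.2  32.5]
>>t 15.83 q=0.6838 Mz 0.357 tau6 0.238 g 13.69 F [-2.4 -2.1  7.1] M [-0.28  0.17  0.36] p [522.7  40.2  32.5]
```

```bash

python3 -m handwheel '[[[0,0,0,-0.006],[0,0,0,0]]]' >/dev/null; python3 s.py
python3 -m handwheel '[[[0,0,0,0],[0,0,0,0],[0,0,0,0],[0,0,0,0],[0,0,0,0],[0,0,0,0]]]' 0.4 >/dev/null; python3 s.py
python3 -m handwheel '[[[-1,0,0,0],[-2,0,0,0],[-2,0,0,0],[-2,0,0,0],[-2,0,0,0],[0,0,0,0],[0,0,0,0]]]' >/dev/null; python3 s.py; python3 -c "from h import *; st()"
```

```text
>>t 16.00 q=0.6778 Mz 0.036 tau6 -0.043 g 13.79 F [-3.4 -1.   5.8] M [-0.3   0.16  0.04] p [522.7  40.2  32.5]
>>t 16.50 q=0.6771 Mz -0.037 tau6 0.002 g 36.79 F [-0.2 -0.4 -0. ] M [ 0.04 -0.08 -0.04] p [523.1  41.   32.2]
>>t 17.08 q=0.6770 Mz -0.014 tau6 0.001 g 36.84 F [-0.5 -1.1 -0. ] M [-0.01 -0.19 -0.01] p [524.   41.  123.9]
t 17.08 tcp [524.   41.  123.9] F [-0.5 -1.1 -0. ] M [-0.013 -0.191 -0.014] g 36.8
[[0.003, 0.776, 0.631], [-0.0, 0.631, -0.776], [-1.0, 0.002, 0.002]] q [-0.068  0.406  1.627 -0.     1.106 -0.751]
```

```bash

python3 -m handwheel '[[[0,1.85,2.4,0],[0,1.85,2.4,0],[0,0,0,0],[0,0,0,0],[0,0,0,0],[0,0,0,0]]]' 0 >/dev/null; python3 s.py
python3 -m handwheel '[[[0,0,0,0],[0,0,0,0],[0,0,0,0]]]' >/dev/null; python3 s.py
python3 - <<'E'
from h import *
p,d=cap('scene');a=cv2.resize(p[120:240,240:380],None,fx=5,fy=5,interpolation=cv2.INTER_CUBIC);cv2.imwrite('pics/d1.png',a[:,:,::-1])
E
```

```text
>>t 17.58 q=0.6768 Mz -0.023 tau6 0.001 g 2.48 F [-0.   0.5  0.7] M [ 0.04 -0.15 -0.02] p [580.9  27.4 121.8]
>>t 17.83 q=0.6768 Mz 0.025 tau6 0.000 g 0.19 F [-0.4 -0.3  0.2] M [ 0.02 -0.14  0.03] p [581.8  27.3 122.6]
```

View pics/d1.png

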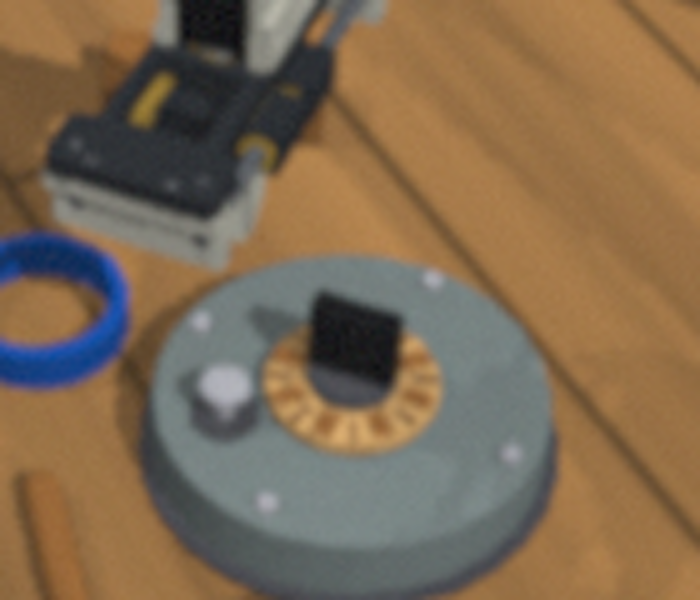

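```bash

python3 -m handwheel '[[[3,0,0,0],[3,0,0,0],[1.5,0,0,0],[0,0,0,0],[0,0,0,0]]]' >/dev/null; python3 s.py
python3 -m handwheel '[[[0.4,0,0,0],[0,0,0,0]]]' >/dev/null; python3 s.py
python3 -m handwheel '[[[0.3,0,0,0],[0,0,0,0]]]' >/dev/null; python3 s.py
```

```text
>>t 18.30 q=0.6770 Mz -0.038 tau6 -0.001 g 0.28 F [-0.4 -0.3 -0.5] M [-0.02 -0.19 -0.04] p [581.9  27.2  47.2]
>>t 18.47 q=0.6770 Mz 0.028 tau6 0.001 g 0.16 F [-0.5 -0.4  0.7] M [-0.07 -0.19  0.03] p [583.   27.1  44.4]
>>t 18.63 q=0.6770 Mz -0.018 tau6 0.001 g 0.69 F [-0.2  0.5  0.2] M [ 0.   -0.18 -0.02] p [582.5  27.1  40.8]
```

```bash

python3 -m handwheel '[[[0.2,0,0,0],[0.2,0,0,0],[0,0,0,0]]]' >/dev/null; python3 s.py
python3 -m handwheel '[[[0.2,0,0,0],[0,0,0,0]]]' >/dev/null; python3 s.py
python3 -m handwheel '[[[0.2,0,0,0],[0,0,0,0]]]' >/dev/null; python3 s.py
python3 -m handwheel '[[[0.2,0,0,0],[0,0,0,0]]]' >/dev/null; python3 s.py
python3 -m handwheel '[[[0.1,0,0,0],[0,0,0,0]]]' >/dev/null; python3 s.py
python3 -m handwheel '[[[0.1,0,0,0],[0,0,0,0]]]' >/dev/null; python3 s.py
```

```text
>>t 18.88 q=0.6770 Mz 0.012 tau6 0.000 g 0.57 F [0.3 0.  0.3] M [ 0.06 -0.12  0.01] p [582.   27.1  36.1]
>>t 19.05 q=0.6770 Mz 0.011 tau6 0.000 g 0.49 F [ 0.3 -0.2  0.1] M [ 0.03 -0.19  0.01] p [582.   27.1  34.1]
>>t 19.22 q=0.6770 Mz 0.060 tau6 0.000 g 0.37 F [ 0.6 -0.6  0.4] M [ 0.06 -0.18  0.06] p [582.1  27.1  32.1]
>>t 19.38 q=0.6769 Mz 0.012 tau6 0.000 g 0.29 F [ 0.3  0.2 -0.4] M [ 0.03 -0.16  0.01] p [582.   27.1  30.1]
>>t 19.55 q=0.6771 Mz -0.035 tau6 0.000 g 0.36 F [ 0.  -0.   0.7] M [-0.02 -0.15 -0.04] p [582.1  27.1  29.2]
>>t 19.72 q=0.6770 Mz -0.005 tau6 0.000 g 0.20 F [ 0.4 -0.7  0.1] M [ 0.04 -0.15 -0.  ] p [582.1  27.1  28.3]
```

```bash

python3 -m handwheel '[[[0.1,0,0,0],[0,0,0,0]]]' >/dev/null; python3 s.py
python3 -m handwheel '[[[0.1,0,0,0],[0,0,0,0]]]' >/dev/null; python3 s.py
python3 -m handwheel '[[[0.1,0,0,0],[0,0,0,0]]]' >/dev/null; python3 s.py
python3 -m handwheel '[[[0.1,0,0,0],[0,0,0,0]]]' >/dev/null; python3 s.py
python3 -m handwheel '[[[0.1,0,0,0],[0,0,0,0]]]' >/dev/null; python3 s.py
```

```text
>>t 19.88 q=0.6770 Mz 0.029 tau6 0.000 g 0.46 F [ 1.1 -0.7 -0.1] M [-0.01 -0.08  0.03] p [582.1  27.1  27.2]
>>t 20.05 q=0.6770 Mz 0.014 tau6 -0.000 g 0.50 F [-0.5 -0.2  0.1] M [ 0.01 -0.12  0.01] p [582.3  27.1  26.4]
>>t 20.22 q=0.6770 Mz -0.007 tau6 -0.000 g 0.32 F [-1.1  1.  -0. ] M [ 0.   -0.07 -0.01] p [582.3  27.1  25.4]
>>t 20.38 q=0.6770 Mz 0.019 tau6 -0.000 g 0.22 F [-0.4 -0.   0.9] M [-0.01 -0.09  0.02] p [582.3  27.1  24.3]
>>t 20.55 q=0.6770 Mz -0.004 tau6 -0.000 g 0.82 F [-0.8  0.5  1.2] M [ 0.02 -0.16 -0.  ] p [582.3  27.1  23.3]
```

```bash

python3 -m handwheel '[[[0.1,0,0,0],[0,0,0,0]]]' >/dev/null; python3 s.py
python3 -m handwheel '[[[0.1,0,0,0],[0,0,0,0]]]' >/dev/null; python3 s.py
python3 -m handwheel '[[[0.1,0,0,0],[0,0,0,0]]]' >/dev/null; python3 s.py
python3 -m handwheel '[[[0.1,0,0,0],[0,0,0,0]]]' >/dev/null; python3 s.py
```

```text
>>t 20.72 q=0.6771 Mz 0.003 tau6 -0.000 g 0.25 F [0.1 0.2 1.4] M [-0.   -0.18  0.  ] p [582.2  27.1  22.3]
>>t 20.88 q=0.6770 Mz -0.014 tau6 -0.000 g 0.44 F [-0.6  0.3  1. ] M [ 0.01 -0.18 -0.01] p [582.2  27.1  21.3]
>>t 21.05 q=0.6770 Mz 0.052 tau6 -0.000 g 0.21 F [1.  0.1 0.8] M [-0.02 -0.14  0.05] p [582.2  27.1  20.2]
>>t 21.22 q=0.6770 Mz -0.013 tau6 -0.000 g 0.30 F [-0.4 -0.   1. ] M [ 0.01 -0.19 -0.01] p [582.2  27.1  19.3]
```

```bash
python3 - <<'E'
from h import *
p,d=cap('scene');a=cv2.resize(p[140:240,240:370],None,fx=6,fy=6,interpolation=cv2.INTER_CUBIC);cv2.imwrite('pics/d2.png',a[:,:,::-1])
E
```

```text
(no output)
```

View pics/d2.png

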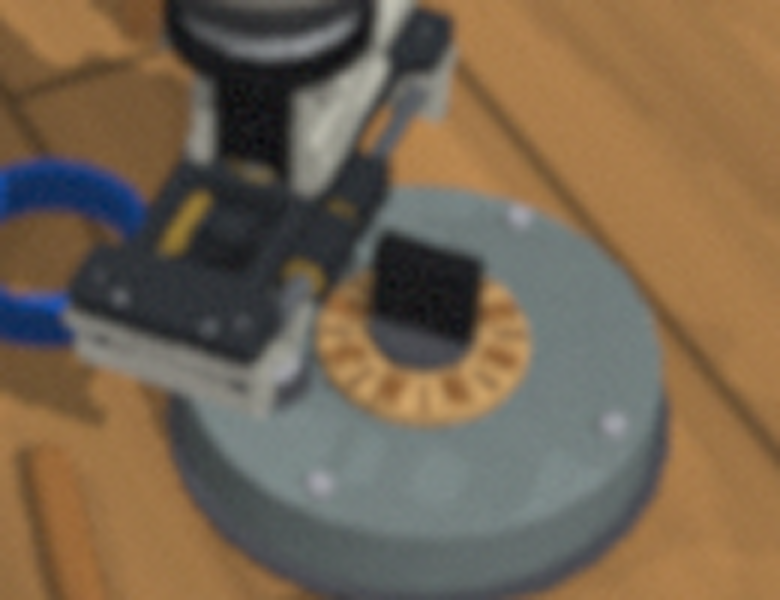

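```bash

python3 -m handwheel '[[[0.1,0,0,0]]]' >/dev/null; python3 s.py
python3 -m handwheel '[[[0.1,0,0,0]]]' >/dev/null; python3 s.py
python3 -m handwheel '[[[0.1,0,0,0]]]' >/dev/null; python3 s.py
python3 -m handwheel '[[[0.1,0,0,0]]]' >/dev/null; python3 s.py
```

```text
>>t 21.35 q=0.6770 Mz -0.009 tau6 -0.000 g 0.30 F [ 1.  -0.6  2.5] M [-0.01 -0.12 -0.01] p [582.3  27.1  18.5]
>>t 21.43 q=0.6770 Mz -0.003 tau6 -0.000 g 0.46 F [-0.8  0.1  1.7] M [ 0.03 -0.11 -0.  ] p [582.2  27.1  17.4]
>>t 21.52 q=0.6770 Mz -0.008 tau6 -0.000 g 0.44 F [0.5 1.3 2. ] M [-0.01 -0.12 -0.01] p [582.3  27.1  16.4]
>>t 21.60 q=0.6770 Mz 0.018 tau6 -0.000 g 0.58 F [ 0.  -0.3  1.3] M [ 0.05 -0.14  0.02] p [582.2  27.1  15.3]
```

```bash

python3 -m handwheel '[[[0.1,0,0,0]]]' >/dev/null; python3 s.py
python3 -m handwheel '[[[0.1,0,0,0]]]' >/dev/null; python3 s.py
python3 -m handwheel '[[[0.1,0,0,0]]]' >/dev/null; python3 s.py
python3 -m handwheel '[[[0.05,0,0,0]]]' >/dev/null; python3 s.py
```

```text
>>t 21.68 q=0.6770 Mz -0.074 tau6 -0.000 g 0.09 F [ 0.4 -0.3  1.2] M [ 0.   -0.16 -0.07] p [582.3  27.1  14.3]
>>t 21.77 q=0.6770 Mz 0.041 tau6 -0.000 g 0.25 F [0.2 0.4 1.9] M [-0.   -0.15  0.04] p [582.3  27.1  13.3]
>>t 21.85 q=0.6770 Mz -0.007 tau6 0.000 g 0.30 F [-3.3  0.2 14. ] M [ 0.05  0.55 -0.01] p [582.4  27.1  12.8]
>>t 21.93 q=0.6769 Mz 0.000 tau6 0.000 g 0.28 F [-3.2  0.2 13.2] M [0.04 0.46 0.  ] p [582.4  27.1  12.8]
```

```bash

python3 -m handwheel '[[[-1,0,0,0],[-3,0,0,0],[-4,0,0,0],[-4,0,0,0],[-4,0,0,0],[0,0,-4,0],[0,0,-4,0],[0,0,-4,0]]]' >/dev/null; python3 s.py
python3 -m handwheel '[[[0,0,-4,0],[0,-4,0,0],[0,-4,0,0],[0,-4,0,0],[0,-4,0,0],[0,-4,0,0],[0,0,0,0]]]' >/dev/null; python3 s.py
python3 - <<'E'
from h import *
D={}
for c in('top','scene'):
    p,d=cap(c); D[c]=d
    a=p[160:320,220:380] if c=='top' else p[140:250,240:380]
    cv2.imwrite('pics/e_%s.png'%c,cv2.resize(a,None,fx=3.6 if c=='top' else 5,fy=3.6 if c=='top' else 5,interpolation=cv2.INTER_CUBIC)[:,:,::-1])
    P=np.array([ray(c,(u,v),d=d[v,u]) for v in range(160,320) for u in range(230,370) if d[v,u]>0])
    for C in((582,27.3),(583,30.7)):
        r=np.hypot(P[:,0]-C[0],P[:,1]-C[1]);print(c,'pin z',np.median(P[r<8,2]),'n',(r<8).sum(),'ring',np.median(P[(r>18)&(r<24),2]))
    near=np.hypot(P[:,0]-522,P[:,1]-41);q=P[(P[:,2]>85)&(P[:,2]<110)&(near<60)]
    if len(q)>3: w,V=np.linalg.eigh(np.cov(q[:,:2].T));print('bar yaw',np.arctan(V[1,1]/V[0,1]),q.mean(0).round(1))
E
```

```text
>>t 22.60 q=0.6788 Mz -0.003 tau6 -1.071 g 0.44 F [-0.3  1.1 -0.4] M [ 0.08 -0.15 -0.  ] p [505.7 120.7 172.6]
>>t 23.18 q=0.6792 Mz 0.049 tau6 -1.036 g 0.68 F [ 1.2  1.3 -0.4] M [ 0.02 -0.19  0.05] p [320.6  23.  171.4]
top pin z 49.13815217776278 n 42 ring 41.152102976582285
top pin z 48.70543721973752 n 41 ring 41.247589093185695
bar yaw -0.8816835400241959 [521.5  40.9  95.3]
scene pin z 45.95421139006709 n 26 ring 38.50942077196112
scene pin z 45.86255501683763 n 26 ring 38.5413339447378
bar yaw -0.9031619900191351 [523.2  45.4  91.5]
```

View pics/e_scene.png

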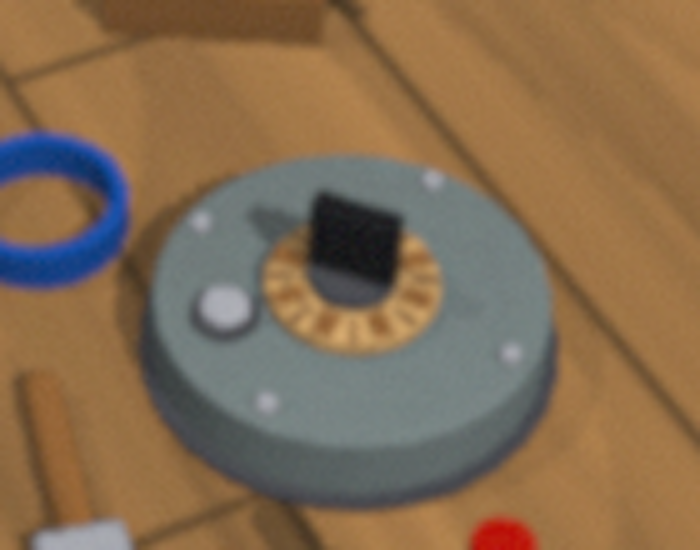

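View pics/e_top.png

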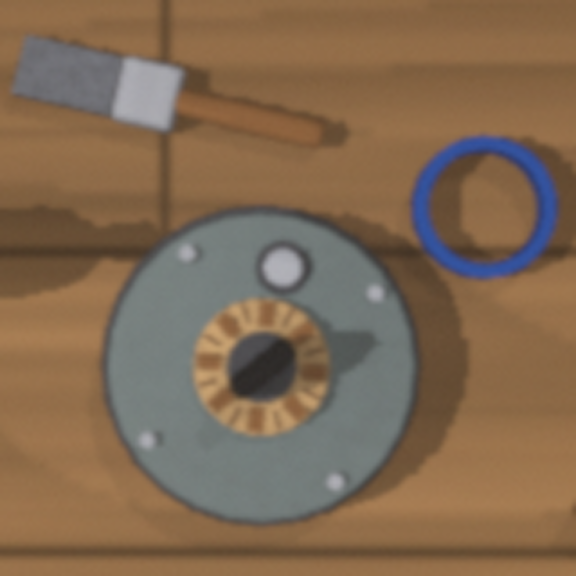

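The pin face is about 48 mm above the bench in both views, flush down at its home height. The bar is still at the notch angle and the arm is clear, so I'm handing in.

```bash
python3 -c "
from h import *
print(bot.close_job())"
```

```text
the job is handed in; nothing more can be done
None
```

The carving head is locked: the knob is resting in the index notch, the lock pin is fully home, and I handed the job in at about 23 s with the arm clear of everything.

- **Knob:** I turned it clockwise in small steps. The wrist torque was steady at about 0.13 N m, fell to about −0.03 N m, then rose to 0.24 N m just past the notch middle. I backed off 0.006 rad and let go at a knob angle of about 0.68. That angle was measured from a starting value I estimated from the pictures.
- **Lock pin:** I pressed it 1 mm or less at a time with the shut fingers. It slid at roughly 1–2.5 N with no block at 4 mm, then stopped hard at about 14 N, and I went no further.
- **Last checks:** Depth puts the pin face at 49 mm from the top camera and 46 mm from the scene camera. Those cameras read about 1 mm high and 2–3 mm low, so both agree with the 48 mm home height. The bar yaw of −0.88 to −0.90 matches the release angle. The tape and brush look undisturbed in the last pictures. I did not recheck the glue and the offcut as carefully.
- **What disagreed:** The reported tool height was about 35 mm below where the fingertips really were. My first grasp therefore shut just above the bar without touching it, and I also made one small test turn while gripping nothing. I found the offset in the pictures and corrected for it.

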